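Load a label roll and its end hub onto the spindle of a label stand

TASK

Load the label stand: roll the paper label roll back across the deck into line with the spindle and slide it along the spindle until it sits flat against the end plate, then bring the grey end hub on behind it until it is hard up against the roll. Leave both standing on the spindle, let go of them, and do not disturb the other things around.

Things in the scene. Friction and masses are not known exactly. Their poses are not given: they have to be found in the camera images.
- label_stand: Fixed grey sheet-metal label stand. Origin on the bench below the spindle axis, at the end plate's inner face; z up. Deck x = -128 to 44, y = 30 to -268 mm; its top is at z = 6 mm in front and steps down to 4 mm behind x = -12. End plate at y = 0 to 5, x = -51 to 43 mm, 88 mm high; the spindle points to -y from it. +x leads from the rings' waiting side to the rear lip.
- spindle_root (a point): Where the spindle's axis leaves the end plate, 39 mm above the bench. The horizontal steel spindle is 22 mm thick and runs from here along the stand's -y to the point spindle_tip, 112 mm away; its last 14 mm taper to a 10 mm nose.
- spindle_tip (a point): Centre of the spindle's free end. Beyond it the deck is open, so that a ring can be lined up there before it is slid on.
- lip (a point): On the stand's rear lip, middle of its near top edge: x = 22.3 mm, z = 12 mm in the stand's frame. The lip is 6 mm thick and runs straight along the deck from y = 0 to -268 mm. A ring rolled gently to +x drops 2 mm off the step and stops against the lip, its axis at x = 0, z = 39 mm, in line with the spindle, and stays there; a hard push would ride over the lip.
- label_roll: Loose roll of white paper labels on a card core: ring, 70 mm outside, 56 mm wide, 30 mm bore right through, about 0.2 kg. Origin at its centre, own y axis along the bore. Stands on its rim on the front of the deck, bore about parallel with the spindle, 80 mm short of line, beyond the spindle's nose. Home: centre at y = -28 mm in the stand's frame.
- end_hub: Loose grey plastic wheel with two thin black bands round its rim, retains the roll: 70 mm outside, 40 mm wide, 30 mm bore, about 0.15 kg. Origin at its centre, own y axis along the bore. Stands beside the roll, 70 mm from it, on either side. Home: centre at y = -76 mm in the stand's frame; the spindle's nose then stands out 16 mm from its face.
- tweezers: Bystander: steel tweezers, 122 mm long, 8 mm high, lying along the front left part of the deck (parallel with the spindle, in front of it).
- rinse_bottle: Bystander: amber bottle with a light cap, 55 mm in diameter, 105 mm high, standing left of the stand; origin at the centre of its underside.
- standard_jar: Bystander: white jar, 45 mm in diameter, 78 mm high, standing left of the stand; origin at the centre of its underside.
- beaker: Bystander: clear 100 ml beaker, 54 mm in diameter, 70 mm high, behind the stand; origin at the centre of its underside.
Not all that is in view belongs to the job. Of the things that look like the label_roll, the larger one is meant.

How it is judged:
By the outcome, as a careful person would: the job done as asked, in the order asked, and still so for the second after the job is handed in, with the robot touching nothing.
It also fails if it takes over 67 s, if anything falls off the work surface, if the arm or the gripper's body presses on something with over 40 N, if the wrist force passes 120 N, or if a joint passes its speed limit or range.

ROBOT

A 6-joint arm with a two-finger parallel gripper is mounted at the origin on a cart in front of the work surface, level with it; the furniture and walls round the work are solid. World frame = base frame: x ahead of the robot, y to its left, z up, the work surface at z = 0. Lengths are in m, angles in rad, forces in N, time in s.
With the tool pointing down it reaches from about 0.35 to 0.925 m from the base axis. Payload 6.4 kg.
Tool frame: the origin (TCP) lies on the centre line of the jaws, within the pads' length; the fingertips stand 8 mm ahead of it and the grasp point (between the pads) lies 11 mm behind it; y points along the fingers, x is the direction in which the jaws open and shut, and the axes are right-handed (so a half turn about y gives the same grasp; the last joint's range is limited). The gripper opens to 85 mm and grips with 20 to 120 N. Pads are 22 mm wide; open, the fingers measure 114 mm over their backs; the gripper's body (76 mm by 85 mm) begins 54 mm behind the grasp point. The pads swing forward as they close: fully open they stand 13 mm farther back than shut.
Start: joints at [1.072, 0.245, 1.558, -0, 1.339, -0.174], TCP at [0.207, 0.616, 0.239] pointing down, gripper open.
Joint ranges: [-3.13, 3.13], [-1.02, 2.26], [0.13, 2.54], [-0.95, 4.09], [0.21, 2.88], [-2.74, 2.74]. Speed limits (rad/s): [2.57, 2.57, 3.14, 3.14, 3.14, 3.14].

INTERFACE

Orientations are given as a unit quaternion [w, x, y, z].
In Python, from workcell import env gives the robot as it stands.
- The arm moves only by the tool send_rows, never from a script. Its argument "plan" is a list of rows, each a list of 7 numbers: the shift along the tool's x, y, z in m, then the turn, a rotation vector about the tool's x, y, z in rad, then the opening, from 0 (shut) to 1 (fully open). A call has 1 to 12 rows; each row is the pose to reach, as a shift and turn from the pose measured when the call began, along the tool's axes at that moment; what a row does not reach only later rows make up. A row lasts 1/10 s, in which the tool goes at most 50 mm and 8.59 degrees, less where a joint would pass 70% of its speed; a pose out of reach is approached as far as the arm can. A call with a gripper value outside its range is refused whole. The fingers move at their own pace and stop on an object; "squeeze" is the grip in N (left out, the last holds). Time passes only in rows, so rows that repeat a pose let the fingers close. It gives the time, the measured TCP pose, the force and the opening at its end, in the units of the state.
- env.observe(): the state, without advancing time (a new reading comes with each control period).
- env.grab_frame(name): name is "scene" or "top" or "wrist"; returns the picture (384x512x3 uint8, red, green, blue); there is no depth.
- env.camera_info(name): a dict with "camera_matrix" (3x3 intrinsics, pixels), "world_to_cam" (4x4, takes a point from world to camera coordinates). Camera axes: x right, y up, looking along -z (the intrinsics and any distortion apply to the point x, -y, -z); pixel columns grow to the right and rows downward; lengths in m; the calibration is good to about 2 mm. A picture is of the moment at which its call begins: read the wrist's pose just before it. camera_info takes no time and is no camera call; for the wrist camera it gives the pose at the moment of the call.
- env.job_done(): hands the job in, once; it reports no verdict.
The state is a dict: "time": time; "q": joint angles; "dq": joint speeds; "tau": joint torques, N m; "eef_pos": TCP position; "eef_rot": TCP orientation; "ft_force": force on the tool from outside, world axes, zero at the start; "torque": the same for the moment, N m; "finger_gap": finger opening in m.
Only numpy, scipy, OpenCV 4.12 (cv2) and the standard library are available. Lean on these libraries where they do the work, as an engineer would, in place of code of your own. Each camera call takes 0.05 s, during which the arm holds its last target.

## Working session

There is one attempt and no reset: what is moved stays moved. The work goes in short steps, Python scripts to look and compute and a tool call to move; the robot and the scene stay as the last step left them, time stands still between calls to the robot, and variables do not carry over. Pictures are saved under pics/ and viewed, and the job is handed in when it is done.

Besides the shell and the picture viewer there is one more tool, called after ">>>" as name(argument=value, ...) on one line, values as JSON. send_rows: Moves the arm, as the interface text tells. Its arguments: {"type":"object","properties":{"plan":{"type":"array","items":{"type":"array","items":{"type":"number"}}},"squeeze":{"type":"number"}},"required":["plan"]}

```bash
ls; mkdir -p pics
python3 - <<'E'
from workcell import env
import cv2
s=env.observe()
for k in s: print(k,s[k])
for n in ("scene","top","wrist"):
    ci=env.camera_info(n); print(n,ci)
    cv2.imwrite(f"pics/a_{n}.png",env.grab_frame(n)[:,:,::-1])
E
```

```text
pics
time 0.0
q [ 1.07187081e+00  2.45831165e-01  1.55903539e+00 -3.68523201e-05
  1.33866682e+00 -1.74104626e-01]
dq [ 4.67926006e-04 -4.62108737e-05 -6.46883751e-05  9.98778460e-05
 -1.16028237e-03  7.52303440e-04]
tau [-7.10470631e-04 -4.29493511e+01 -3.26131475e+01 -1.73877206e-04
  5.37585409e-03 -3.28176100e-05]
eef_pos [0.20718112 0.61552187 0.23815787]
eef_rot [-0.57395768  0.57457605  0.41196107 -0.41318642]
ft_force [-0.53021049 -0.27241322  0.26937887]
torque [ 0.02066515 -0.02553666  0.02070438]
finger_gap 0.08538566927606552
scene {'camera_matrix': array([[367.98666712,   0.        , 260.55886482],
       [  0.        , 367.98666712, 195.49924173],
       [  0.        ,   0.        ,   1.        ]]), 'world_to_cam': array([[-0.4969638 , -0.86776594, -0.00304208,  0.17659593],
       [ 0.64577896, -0.37217046,  0.66667735, -0.43987818],
       [-0.57965207,  0.32934999,  0.74534023, -0.54738766],
       [ 0.        ,  0.        ,  0.        ,  1.        ]])}
top {'camera_matrix': array([[494.17697741,   0.        , 264.2063432 ],
       [  0.        , 494.17697741, 193.0756006 ],
       [  0.        ,   0.        ,   1.        ]]), 'world_to_cam': array([[-0.00817252, -0.99995344,  0.00513153, -0.09648078],
       [ 0.98635   , -0.00721714,  0.16450407, -0.57795773],
       [-0.16445937,  0.0064059 ,  0.98636306, -0.96478155],
       [ 0.        ,  0.        ,  0.        ,  1.        ]])}
wrist {'camera_matrix': array([[291.07252226,   0.        , 255.36597929],
       [  0.        , 291.07252226, 189.80995349],
       [  0.        ,   0.        ,   1.        ]]), 'world_to_cam': array([[ 0.31976095,  0.94749442, -0.00269531, -0.64867079],
       [-0.90952263,  0.30614645, -0.28114576,  0.03582108],
       [-0.26555888,  0.09235088,  0.95966129, -0.37913824],
       [ 0.        ,  0.        ,  0.        ,  1.        ]])}
```

View pics/a_scene.png

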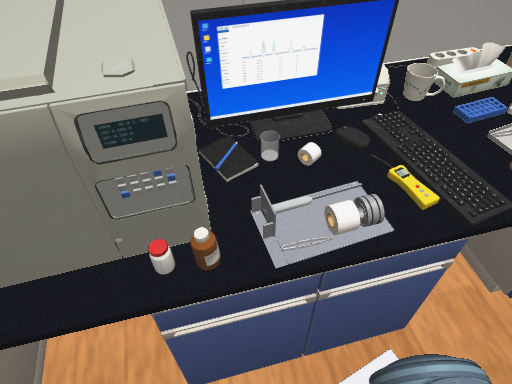

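View pics/a_top.png

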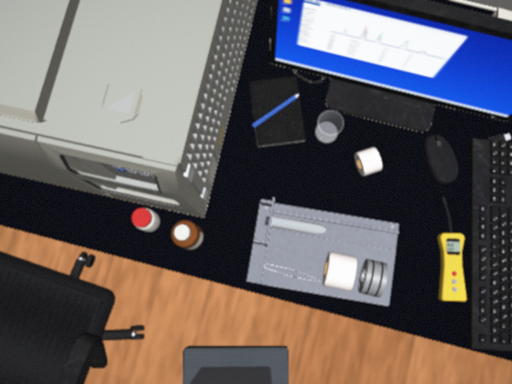

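View pics/a_wrist.png

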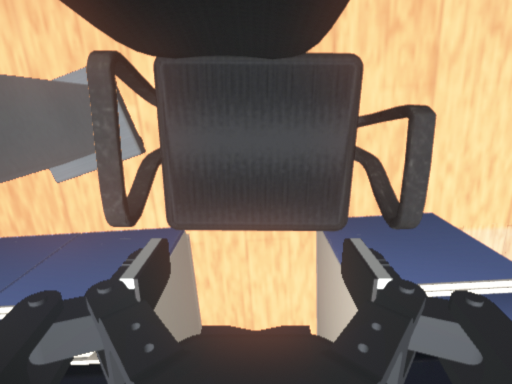

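The scene shows the big white roll at about (340,271) in top, and the ribbed grey hub at (374,278) to its right. The small roll at (369,161) behind the stand is a decoy.

```bash
cat > h.py <<'E'
import numpy as np, cv2
from workcell import env
def ray(n,uv):
    ci=env.camera_info(n); K=ci["camera_matrix"]; T=ci["world_to_cam"]; R=T[:3,:3]; t=T[:3,3]
    d=np.array([(uv[0]-K[0,2])/K[0,0],-(uv[1]-K[1,2])/K[1,1],-1.])
    return -R.T@t, R.T@d
def onz(n,uv,z):
    o,d=ray(n,uv); return o+d*(z-o[2])/d[2]
def proj(n,p):
    ci=env.camera_info(n); K=ci["camera_matrix"]; T=ci["world_to_cam"]
    c=T[:3,:3]@np.asarray(p)+T[:3,3]; return np.array([K[0,0]*c[0]/-c[2]+K[0,2],K[1,1]*-c[1]/-c[2]+K[1,2]])
def crop(path,out,x0,y0,x1,y1,s):
    im=cv2.imread(path)[y0:y1,x0:x1]; cv2.imwrite(out,cv2.resize(im,None,fx=s,fy=s,interpolation=cv2.INTER_CUBIC))
E
python3 - <<'E'
from h import *
crop("pics/a_top.png","pics/b_top.png",240,190,405,310,4.8)
crop("pics/a_scene.png","pics/b_scene.png",240,170,400,270,5)
E
```

```text
(no output)
```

View pics/b_top.png

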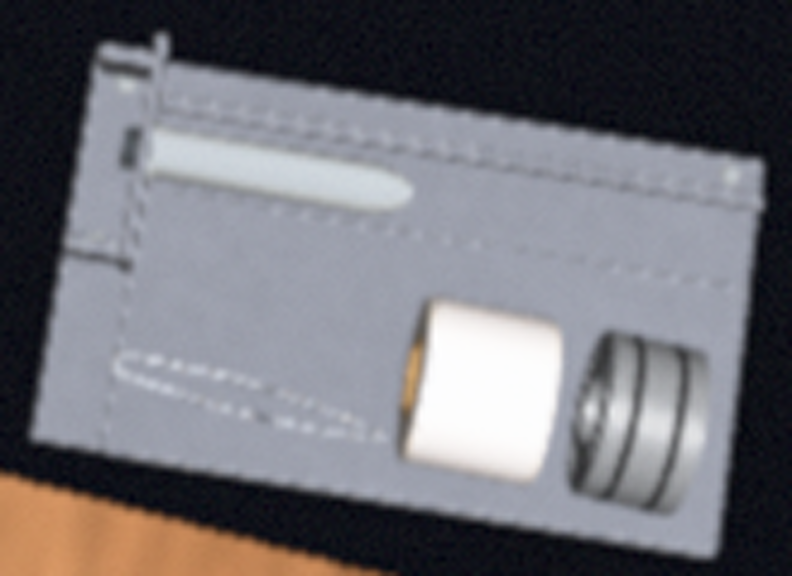

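View pics/b_scene.png

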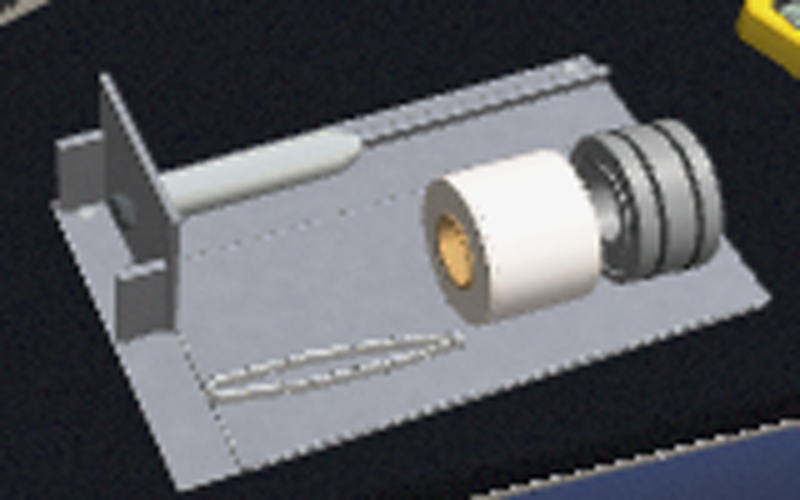

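```bash
cat > fit.py <<'E'
from h import *
from scipy.optimize import least_squares
def px(n,u,v):
    s,x0,y0=(4.8,240,190) if n=="top" else (5,240,170)
    return np.array([(u+.5)/s-.5+x0,(v+.5)/s-.5+y0])
obs=[("top",32,440,-128,30,6),("top",718,557,-128,-268,6),("top",413,192,0,-112,39),("top",763,160,44,-268,4),
("scene",180,490,-128,30,6),("scene",770,297,-128,-268,6),("scene",362,143,0,-112,39),("scene",103,75,43,2,88),("scene",180,217,-51,0,88),
("top",162,35,43,2.5,88)]
def W(p,q):
    c,s=np.cos(p[2]),np.sin(p[2]); x,y,z=[a/1000 for a in q]
    return np.array([p[0]+c*x-s*y,p[1]+s*x+c*y,z])
f=lambda p:np.concatenate([proj(n,W(p,q))-px(n,u,v) for n,u,v,*q in obs])
r=least_squares(f,[.6,0,-.1],loss="soft_l1")
if __name__=="__main__":
    print(r.x,np.degrees(r.x[2])); print(f(r.x).reshape(-1,2).round(1))
    for nm,u,v in [("roll L top",430,298),("roll R top",562,320),("rollRbot",545,482),("rollLbot",415,460),("hubLt",612,330),("hubRt",708,352),("hubRb",685,515),("hubLb",580,497)]:
        p=onz("top",px("top",u,v),.041); d=p-W(r.x,(0,0,0)); c,s=np.cos(r.x[2]),np.sin(r.x[2])
        print(nm,p.round(4),"stand",(1000*np.array([c*d[0]+s*d[1],-s*d[0]+c*d[1]])).round(1))
    for q in [(0,0,39),(0,-112,39),(-80,-178,41)]: print(q,W(r.x,q).round(4))
E
python3 fit.py
```

```text
[ 0.52021406 -0.11396148 -0.17131492] -9.815621810636456
[[ 0.  -0.1]
 [-0.3 -0.6]
 [-0.8  0.5]
 [-0.1  0.2]
 [ 0.  -0.4]
 [ 0.4 -0.1]
 [-0.5  0.1]
 [ 0.4 -0.7]
 [ 0.9  0.5]
 [ 0.1 -0.1]]
roll L top [ 0.4571 -0.2316  0.041 ] stand [ -42.2 -126.7]
roll R top [ 0.4474 -0.287   0.041 ] stand [ -42.2 -183. ]
rollRbot [ 0.3804 -0.2773  0.041 ] stand [-109.9 -184.8]
rollLbot [ 0.3899 -0.2234  0.041 ] stand [-109.7 -130. ]
hubLt [ 0.4431 -0.308   0.041 ] stand [ -43.  -204.3]
hubRt [ 0.4336 -0.348   0.041 ] stand [ -45.5 -245.4]
hubRb [ 0.3665 -0.3351  0.041 ] stand [-113.8 -244.1]
hubLb [ 0.3742 -0.2917  0.041 ] stand [-113.6 -200. ]
(0, 0, 39) [ 0.5202 -0.114   0.039 ]
(0, -112, 39) [ 0.5011 -0.2243  0.039 ]
(-80, -178, 41) [ 0.411  -0.2757  0.041 ]
```

Run:
```python
from h import *
from fit import r,W
from scipy.spatial.transform import Rotation as R
print("instr corner base",onz("scene",(209,244),0).round(3), onz("top",(207,217),0.0).round(3),onz("top",(184,186),0.3).round(3),onz("top",(0,146),0.3).round(3))
for u in [(185,234),(144,219)]: print(onz("top",u,.1).round(3))
s=env.observe(); q=s["eef_rot"]; print(q)
M=R.from_quat([q[1],q[2],q[3],q[0]]).as_matrix(); print(M.round(3))
a=r.x[2]
for sg in (1,-1):
    x=sg*np.array([np.cos(a),np.sin(a),0]); y=np.array([0,0,-1.]); z=np.cross(x,y)
    T=np.column_stack([x,y,z]); rel=R.from_matrix(M.T@T).as_rotvec(); print(sg,rel.round(3),T.round(3).tolist())
p=W(r.x,(-78,-156,39)); print(p, M.T@(p-s["eef_pos"]))
crop("pics/a_top.png","pics/c_top.png",300,130,410,310,3.3)
```

```text
instr corner base [0.53  0.036 0.   ] [0.534 0.021 0.   ] [0.547 0.024 0.3  ] [0.612 0.31  0.3  ]
[0.49  0.052 0.1  ]
[0.52  0.131 0.1  ]
[-0.57403739  0.57449386  0.41209371 -0.4130577 ]
[[ 0.319 -0.001 -0.948]
 [ 0.948 -0.001  0.319]
 [-0.001 -1.     0.   ]]
1 [ 1.000e-03  1.417e+00 -1.000e-03] [[0.985, 0.0, 0.17], [-0.17, 0.0, 0.985], [0.0, -1.0, 0.0]]
-1 [-1.000e-03 -1.724e+00 -1.000e-03] [[-0.985, 0.0, -0.17], [0.17, 0.0, -0.985], [-0.0, -1.0, -0.0]]
[ 0.41676127 -0.25438057  0.039     ] [-0.75736662  0.20042674 -0.47628424]
```

View pics/c_top.png

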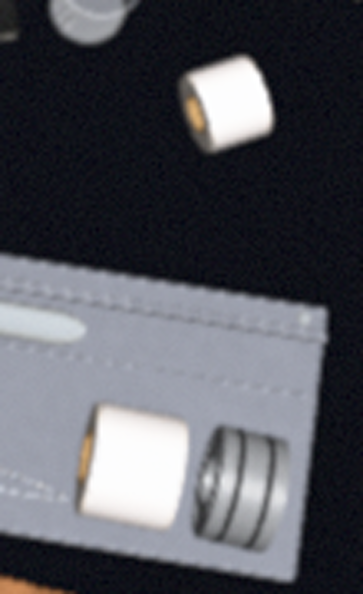

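Candidates: the large white roll on the deck at top (340,271), and a small white roll on the bench at (369,161). I choose the one on the deck, which the crop confirms is clearly the larger. The hub is the banded grey ring at (374,278).

>>> send_rows(plan=[[-0.033,0,-0.033,0,0.07,0,1],[-0.066,0,-0.066,0,0.14,0,1],[-0.099,0,-0.1,0,0.21,0,1],[-0.13,0,-0.134,0,0.28,0,1],[-0.163,0,-0.167,0,0.35,0,1],[-0.196,0,-0.2,0,0.42,0,1],[-0.228,0,-0.234,0,0.49,0,1],[-0.26,0,-0.268,0,0.56,0,1],[-0.293,0,-0.301,0,0.63,0,1],[-0.326,0,-0.335,0,0.7,0,1],[-0.326,0,-0.335,0,0.7,0,1]])

```text
time: 1.25
eef_pos: [0.4226, 0.1957, 0.2389]
eef_rot: [-0.681, 0.683, 0.188, -0.188]
ft_force: [0.1, 0.2, 0.1]
finger_gap: 0.085
```

```bash
cat > go.py <<'E'
import sys
from h import *
from scipy.spatial.transform import Rotation as R
from fit import r,W
def rel(target_stand_mm, z):
    s=env.observe(); q=s["eef_rot"]; M=R.from_quat([q[1],q[2],q[3],q[0]]).as_matrix()
    a=r.x[2]; x=np.array([np.cos(a),np.sin(a),0]); y=np.array([0,0,-1.]); T=np.column_stack([x,y,np.cross(x,y)])
    p=W(r.x,(*target_stand_mm,z)); d=T.T@(s["eef_pos"]-W(r.x,(0,0,0)))*1000
    print("t",round(s["time"],2),"TCP stand x,up,y mm",(d[0].round(1),-d[1].round(1),d[2].round(1)),"gap",round(s["finger_gap"]*1000,1),"F stand x,y,z",(T.T@s["ft_force"]).round(1)[[0,2,1]]*[1,1,-1])
    print("shift",(M.T@(p-s["eef_pos"])).round(4),"turn",R.from_matrix(M.T@T).as_rotvec().round(4))
if __name__=="__main__": rel((float(sys.argv[1]),float(sys.argv[2])),float(sys.argv[3]))
E
python3 go.py -78 -156 200
```

```text
t 1.25 TCP stand x,up,y mm (np.float64(-149.0), np.float64(238.9), np.float64(288.5)) gap 85.0 F stand x,y,z [0.1 0.2 0.1]
shift [-0.2355  0.04   -0.3835] turn [ 2.400e-03  7.091e-01 -4.000e-04]
```

>>> send_rows(plan=[[-0.024,0,-0.038,0,0.07,0,1],[-0.047,0.004,-0.077,0,0.14,0,1],[-0.071,0.01,-0.115,0,0.21,0,1],[-0.094,0.015,-0.153,0,0.28,0,1],[-0.118,0.02,-0.192,0,0.355,0,1],[-0.141,0.025,-0.23,0,0.425,0,1],[-0.165,0.03,-0.268,0,0.5,0,1],[-0.188,0.035,-0.307,0,0.57,0,1],[-0.212,0.04,-0.345,0,0.64,0,1],[-0.2355,0.04,-0.3835,0,0.709,0,1],[-0.2355,0.04,-0.3835,0.002,0.709,0,1],[-0.2355,0.04,-0.3835,0.002,0.709,0,1]])

```text
time: 2.45
eef_pos: [0.4166, -0.2545, 0.1996]
eef_rot: [0.705, -0.704, 0.061, -0.06]
ft_force: [0.0, 0.7, -0.3]
finger_gap: 0.0853
```

```bash
python3 go.py -78 -156 120
python3 - <<'E'
from h import *
cv2.imwrite("pics/d_wrist.png",env.grab_frame("wrist")[:,:,::-1])
cv2.imwrite("pics/d_scene.png",env.grab_frame("scene")[:,:,::-1])
crop("pics/d_scene.png","pics/d_scenec.png",240,100,400,260,3.7)
E
```

```text
t 2.45 TCP stand x,up,y mm (np.float64(-78.1), np.float64(199.6), np.float64(-156.2)) gap 85.3 F stand x,y,z [-0.1  0.7 -0.3]
shift [0.0002 0.0796 0.0001] turn [-0.0005 -0.0009 -0.0011]
```

View pics/d_wrist.png

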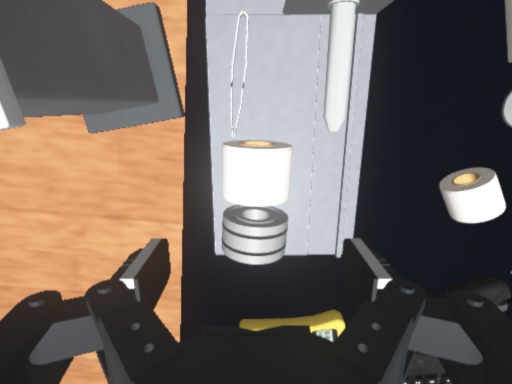

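View pics/d_scenec.png

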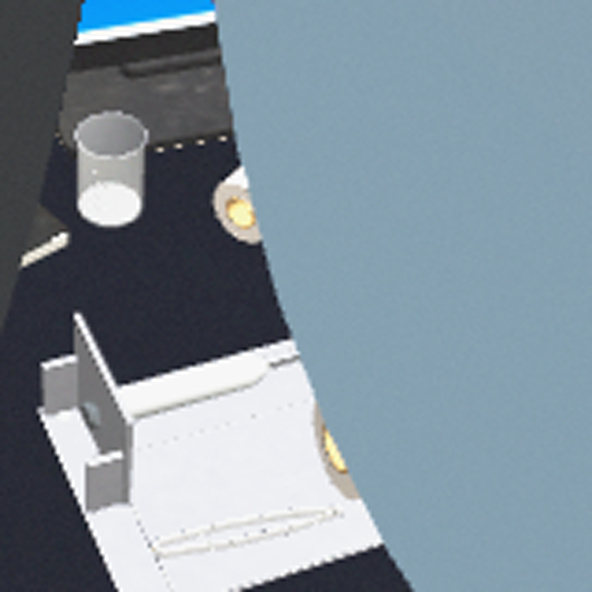

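```bash
cat > st.py <<'E'
from h import *
from fit import r,W
def S(p):
    d=p-W(r.x,(0,0,0)); c,s=np.cos(r.x[2]),np.sin(r.x[2]); return (1000*np.array([c*d[0]+s*d[1],-s*d[0]+c*d[1],d[2]])).round(1)
def Wz(n,u,v,z): return S(onz(n,(u,v),z/1000))
E
python3 - <<'E'
from st import *
for nm,u,v,z in [("rl",222.5,170,41),("rr",291,170,41),("hl",222,235,41),("hr",287.5,235,41),("tip",334,130,39),("sp l@15",332,5,39),("sp r",356,5,39),("deck fr",215,255,6),("deckfl",206.5,14,6),("lip r end",339,255,12),("rollface top",257,142,41),("rolltopend",257,205,60)]:
    print(nm,Wz("wrist",u,v,z))
print(proj("wrist",W(r.x,(0,-112,39))),proj("wrist",W(r.x,(-128,-268,6))),proj("wrist",W(r.x,(-128,0,6))))
im=cv2.imread("pics/d_wrist.png"); cv2.imwrite("pics/d_wc.png",cv2.resize(im[120:270,200:360],None,fx=4,fy=4,interpolation=cv2.INTER_CUBIC))
E
```

```text
rl [-112.3 -148.1   41. ]
rr [ -42.  -148.1   41. ]
hl [-115.1 -221.    41. ]
hr [ -43.2 -220.9   41. ]
tip [  -0.4 -107.9   39. ]
sp l@15 [-10.5   1.3  39. ]
sp r [10.8  1.4 39. ]
deck fr [-129.1 -264.8    6. ]
deckfl [-127.3    2.9    6. ]
lip r end [  24.6 -261.4   12. ]
rollface top [ -76.9 -119.5   41. ]
rolltopend [ -76.9 -179.5   60. ]
[334.06952303 134.22119657] [215.96114057 257.26781466] [205.97033356  17.2558166 ]
```

View pics/d_wc.png

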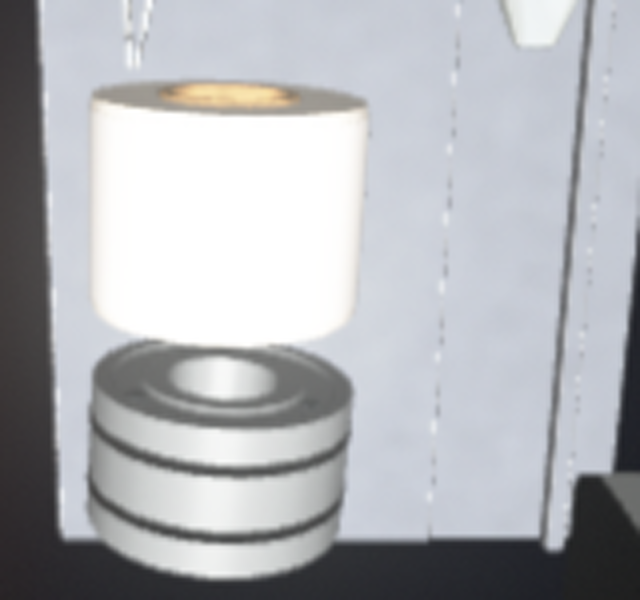

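Run:
```python
from st import *
from scipy.spatial.transform import Rotation as R
s=env.observe(); q=s["eef_rot"]; M=R.from_quat([q[1],q[2],q[3],q[0]]).as_matrix()
for y in (8,0,-5,-11,-20,-30):
    print(y,[proj("wrist",s["eef_pos"]+M@(np.array([x,y,z])/1000)).round(0) for x in(-42.5,42.5) for z in (11,-11)])
im=cv2.imread("pics/d_wrist.png"); cv2.imwrite("pics/e_wc.png",cv2.resize(im[220:384,60:260],None,fx=3.6,fy=3.6,interpolation=cv2.INTER_CUBIC))
```

```text
8 [array([175., 224.]), array([178., 261.]), array([337., 224.]), array([334., 261.])]
0 [array([171., 230.]), array([175., 269.]), array([341., 230.]), array([338., 269.])]
-5 [array([168., 235.]), array([172., 275.]), array([344., 234.]), array([341., 274.])]
-11 [array([165., 240.]), array([169., 282.]), array([348., 240.]), array([344., 281.])]
-20 [array([158., 249.]), array([163., 293.]), array([354., 249.]), array([350., 293.])]
-30 [array([150., 261.]), array([156., 308.]), array([363., 261.]), array([357., 308.])]
```

View pics/e_wc.png

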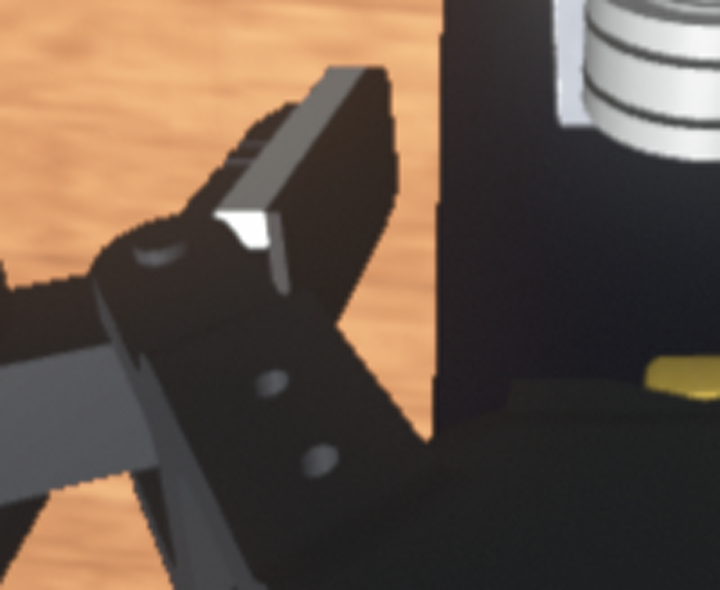

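Pad tips sit about 5 mm behind the TCP when open. The wrist view gives roll axis x ≈ -77 and hub x ≈ -79, with the spindle at x ≈ 0, so the frame fit is good. Next I descend astride the roll.

>>> send_rows(plan=[[0.001,0.04,0,0,0,0,1],[0.001,0.08,0,0,0,0,1],[0.001,0.11,0,0,0,0,1],[0.001,0.13,0,0,0,0,1],[0.001,0.15,0,0,0,0,1],[0.001,0.165,0,0,0,0,1],[0.001,0.1716,0,0,-0.001,0,1],[0.001,0.1716,0,0,-0.001,0,1]])

```text
time: 3.35
eef_pos: [0.4174, -0.2519, 0.0274]
eef_rot: [0.705, -0.704, 0.06, -0.058]
ft_force: [-0.2, -0.6, -0.7]
finger_gap: 0.0854
```

```bash
python3 go.py 5 -156 28
python3 - <<'E'
from h import *
cv2.imwrite("pics/f_wrist.png",env.grab_frame("wrist")[:,:,::-1])
E
```

```text
t 3.35 TCP stand x,up,y mm (np.float64(-77.8), np.float64(27.4), np.float64(-153.4)) gap 85.4 F stand x,y,z [-0.  -0.7 -0.7]
shift [ 0.0828 -0.0008 -0.0029] turn [-0.0012  0.0043 -0.0023]
```

View pics/f_wrist.png

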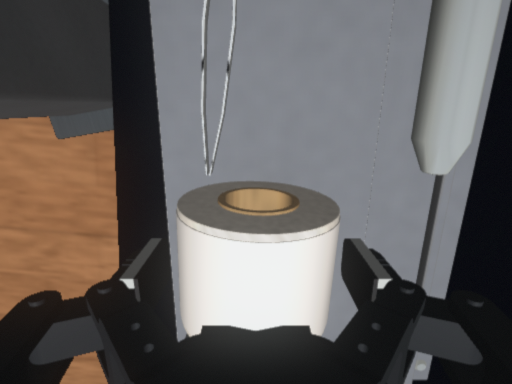

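The fingers straddle the roll at (257,260) in the wrist view. Rolling it gently toward the lip.

>>> send_rows(plan=[[0.006,0,0,0,0.004,0,1],[0.012,0,-0.001,0,0.004,0,1],[0.018,0,-0.002,0,0.004,0,1],[0.024,0,-0.003,0,0.004,0,1],[0.03,0,-0.003,0,0.004,0,1],[0.036,0,-0.003,0,0.004,0,1],[0.042,0,-0.003,0,0.004,0,1],[0.048,0,-0.003,0,0.004,0,1],[0.054,0,-0.003,0,0.004,0,1],[0.06,0,-0.003,0,0.004,0,1],[0.064,0,-0.003,0,0.004,0,1],[0.068,0,-0.003,0,0.004,0,1]])

```text
time: 4.6
eef_pos: [0.4848, -0.2669, 0.0281]
eef_rot: [0.705, -0.704, 0.061, -0.06]
ft_force: [0.5, 0.0, 0.5]
finger_gap: 0.0851
```

```bash
python3 go.py 5 -156 28
python3 - <<'E'
from h import *
cv2.imwrite("pics/g_wrist.png",env.grab_frame("wrist")[:,:,::-1])
E
```

```text
t 4.6 TCP stand x,up,y mm (np.float64(-8.8), np.float64(28.1), np.float64(-156.8)) gap 85.1 F stand x,y,z [0.4 0.1 0.5]
shift [0.0138 0.0001 0.0008] turn [-0.0003  0.     -0.0009]
```

View pics/g_wrist.png

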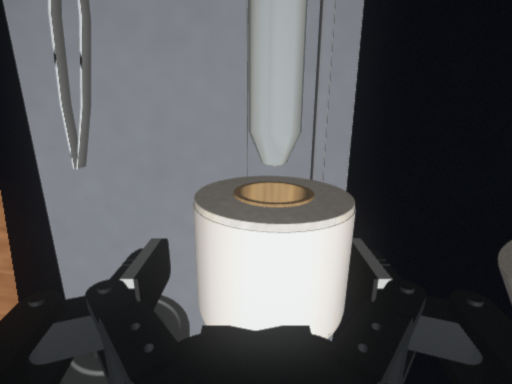

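The roll has run on to the lip. Its bore at (274,194) is in line with the spindle nose at (274,160). I centre over it, shift back 10 mm along the bore, and close.

>>> send_rows(plan=[[0.004,0,-0.003,0,0,0,1],[0.008,0,-0.006,0,0,0,1],[0.009,0,-0.009,0,0,0,1],[0.009,0,-0.009,0,0,0,0.75],[0.009,0,-0.009,0,0,0,0.6],[0.009,0,-0.009,0,0,0,0.6],[0.009,0,-0.009,0,0,0,0.6],[0.009,0,-0.009,0,0,0,0.6]], squeeze=25)

```text
time: 5.45
eef_pos: [0.4915, -0.2777, 0.0286]
eef_rot: [0.705, -0.705, 0.061, -0.059]
ft_force: [-4.9, 0.2, 5.1]
finger_gap: 0.0694
```

```bash
python3 go.py 0 -166 28
python3 - <<'E'
from h import *
cv2.imwrite("pics/h_wrist.png",env.grab_frame("wrist")[:,:,::-1])
E
```

```text
t 5.45 TCP stand x,up,y mm (np.float64(-0.4), np.float64(28.6), np.float64(-166.3)) gap 69.4 F stand x,y,z [-4.8 -0.7  5.1]
shift [0.0004 0.0006 0.0003] turn [ 0.0002  0.0005 -0.0031]
```

View pics/h_wrist.png

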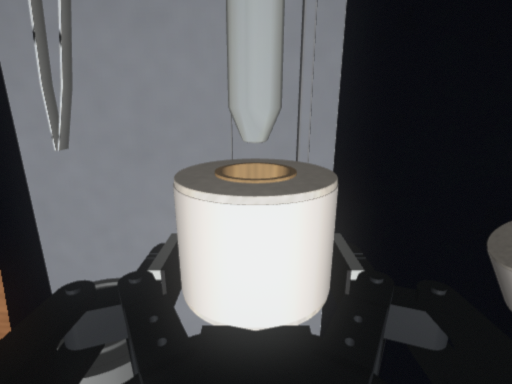

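Gripped, gap 69.4 mm, bore (256,172) in line with the nose (255,140). Sliding on.

>>> send_rows(plan=[[-0.0006,-0.0003,0.003,0,0,0,0.6],[-0.0006,-0.0003,0.008,0,0,0,0.6],[-0.0006,-0.0003,0.014,0,0,0,0.6],[-0.0006,-0.0003,0.02,0,0,0,0.6],[-0.0006,-0.0003,0.026,0,0,0,0.6],[-0.0006,-0.0003,0.032,0,0,0,0.6],[-0.0006,-0.0003,0.038,0,0,0,0.6],[-0.0006,-0.0003,0.044,0,0,0,0.6],[-0.0006,-0.0003,0.05,0,0,0,0.6]])

```text
time: 6.4
eef_pos: [0.4994, -0.2277, 0.0287]
eef_rot: [0.705, -0.704, 0.061, -0.059]
ft_force: [0.4, -0.4, -1.6]
finger_gap: 0.0694
```

```bash
python3 go.py 0 -42 28
python3 - <<'E'
from h import *
cv2.imwrite("pics/i_wrist.png",env.grab_frame("wrist")[:,:,::-1])
E
```

```text
t 6.4 TCP stand x,up,y mm (np.float64(-1.1), np.float64(28.7), np.float64(-115.7)) gap 69.4 F stand x,y,z [ 0.5 -0.3 -1.6]
shift [0.0012 0.0007 0.0737] turn [ 0.0001  0.0006 -0.0034]
```

View pics/i_wrist.png

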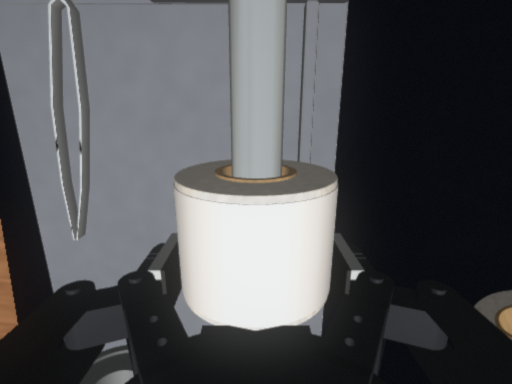

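Run:
```python
from st import *
o,_=ray("wrist",(0,0)); print("cam stand",S(o), "TCP",S(env.observe()["eef_pos"]))
```

```text
cam stand [ -1.3 -43.7 162.6] TCP [  -1.2 -114.9   28.7]
```

>>> send_rows(plan=[[0,0,0.006,0,0,0,0.6],[0,0,0.014,0,0,0,0.6],[0,0,0.022,0,0,0,0.6],[0,0,0.03,0,0,0,0.6],[0,0,0.038,0,0,0,0.6],[0,0,0.046,0,0,0,0.6],[0,0,0.053,0,0,0,0.6],[0,0,0.059,0,0,0,0.6],[0,0,0.064,0,0,0,0.6],[0,0,0.067,0,0,0,0.6],[0,0,0.068,0,0,0,0.6]])

```text
time: 7.55
eef_pos: [0.511, -0.1597, 0.0287]
eef_rot: [0.705, -0.704, 0.061, -0.059]
ft_force: [0.5, -1.0, -1.9]
finger_gap: 0.0692
```

```bash
python3 go.py -1 -38 28
python3 - <<'E'
from h import *
cv2.imwrite("pics/j_wrist.png",env.grab_frame("wrist")[:,:,::-1])
cv2.imwrite("pics/j_top.png",env.grab_frame("top")[:,:,::-1])
crop("pics/j_top.png","pics/j_topc.png",240,190,405,310,4.8)
E
```

```text
t 7.55 TCP stand x,up,y mm (np.float64(-1.3), np.float64(28.7), np.float64(-46.6)) gap 69.2 F stand x,y,z [ 0.6 -0.9 -1.9]
shift [0.0003 0.0007 0.0086] turn [-0.0005  0.0013 -0.0036]
```

View pics/j_wrist.png

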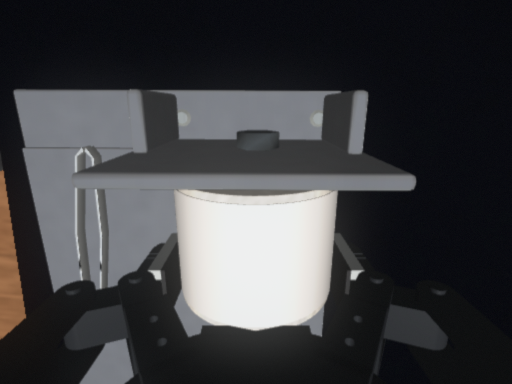

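View pics/j_topc.png

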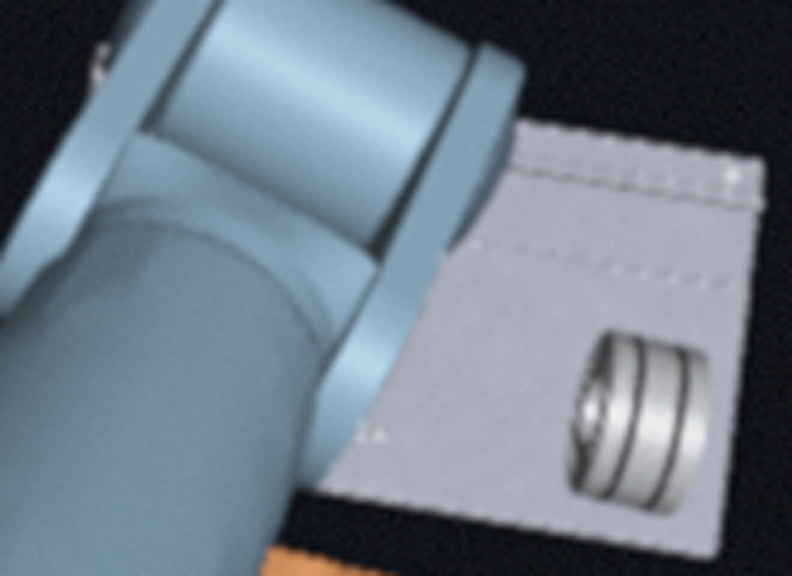

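>>> send_rows(plan=[[0,0,0.002,0,0.001,0,0.6],[0,0,0.004,0,0.001,0,0.6],[0,0,0.006,0,0.001,0,0.6],[0,0,0.0075,0,0.001,0,0.6]])

```text
time: 8.05
eef_pos: [0.5118, -0.1552, 0.0288]
eef_rot: [-0.703, 0.706, -0.062, 0.059]
ft_force: [-5.5, -18.2, -4.8]
finger_gap: 0.0692
```

```bash
python3 go.py -1 -38 28
```

```text
t 8.05 TCP stand x,up,y mm (np.float64(-1.3), np.float64(28.8), np.float64(-42.0)) gap 69.2 F stand x,y,z [ -2.4 -18.9  -4.8]
shift [0.0003 0.0007 0.004 ] turn [ 0.0053  0.0009 -0.0035]
```

>>> send_rows(plan=[[0,0,0.0015,0,0,0,0.6],[0,0,0.0015,0,0,0,1],[0,0,0,0,0,0,1],[0,0,0,-0.005,0,0,1],[0,0,0,-0.005,0,0,1]])

```text
time: 8.55
eef_pos: [0.512, -0.155, 0.0289]
eef_rot: [-0.701, 0.708, -0.062, 0.059]
ft_force: [0.4, -0.6, -0.3]
finger_gap: 0.0853
```

```bash
python3 go.py -1 -38 28
python3 - <<'E'
from h import *
cv2.imwrite("pics/k_wrist.png",env.grab_frame("wrist")[:,:,::-1])
E
```

```text
t 8.55 TCP stand x,up,y mm (np.float64(-1.1), np.float64(28.9), np.float64(-41.8)) gap 85.3 F stand x,y,z [ 0.4 -0.5 -0.3]
shift [0.0001 0.0009 0.0038] turn [ 0.0103  0.0011 -0.0031]
```

View pics/k_wrist.png

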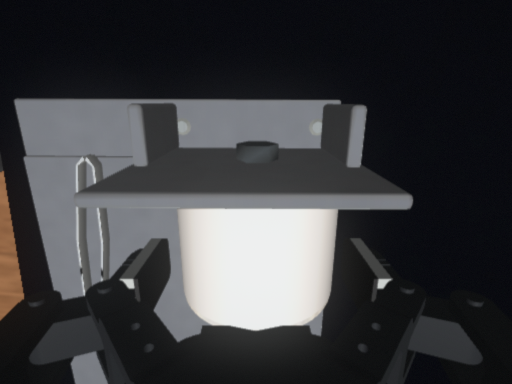

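>>> send_rows(plan=[[0,-0.02,0,0.01,0,0,1],[0,-0.05,0,0.01,0,0,1],[0,-0.09,0,0.01,0,0,1],[0,-0.13,0,0.01,0,0,1],[-0.02,-0.16,-0.04,0.01,0,0,1],[-0.04,-0.17,-0.08,0.01,0,0,1],[-0.06,-0.17,-0.12,0.01,0,0,1],[-0.078,-0.17,-0.16,0.01,0,0,1],[-0.078,-0.17,-0.184,0.01,0.001,-0.003,1],[-0.078,-0.17,-0.184,0.01,0.001,-0.003,1]])

```text
time: 9.6
eef_pos: [0.4039, -0.3239, 0.2014]
eef_rot: [-0.704, 0.705, -0.062, 0.062]
ft_force: [-0.3, 1.0, -0.4]
finger_gap: 0.0857
```

```bash
python3 go.py -79 -225 28
python3 - <<'E'
from h import *
for n in ("wrist","scene","top"): cv2.imwrite(f"pics/l_{n}.png",env.grab_frame(n)[:,:,::-1])
crop("pics/l_top.png","pics/l_topc.png",240,190,405,310,4.8)
crop("pics/l_scene.png","pics/l_scenec.png",240,170,400,270,5)
E
```

```text
t 9.6 TCP stand x,up,y mm (np.float64(-78.8), np.float64(201.4), np.float64(-226.7)) gap 85.7 F stand x,y,z [-0.5  1.  -0.4]
shift [-0.0003  0.1734  0.0019] turn [ 0.0012 -0.0037  0.0005]
```

View pics/l_wrist.png

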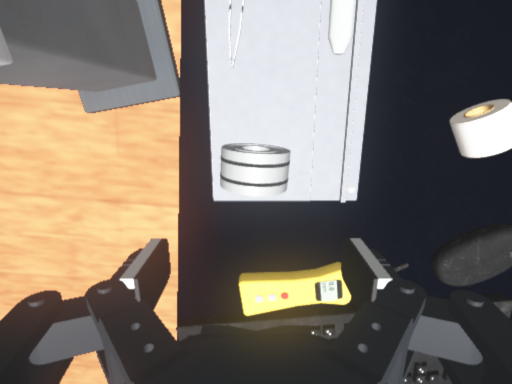

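View pics/l_topc.png

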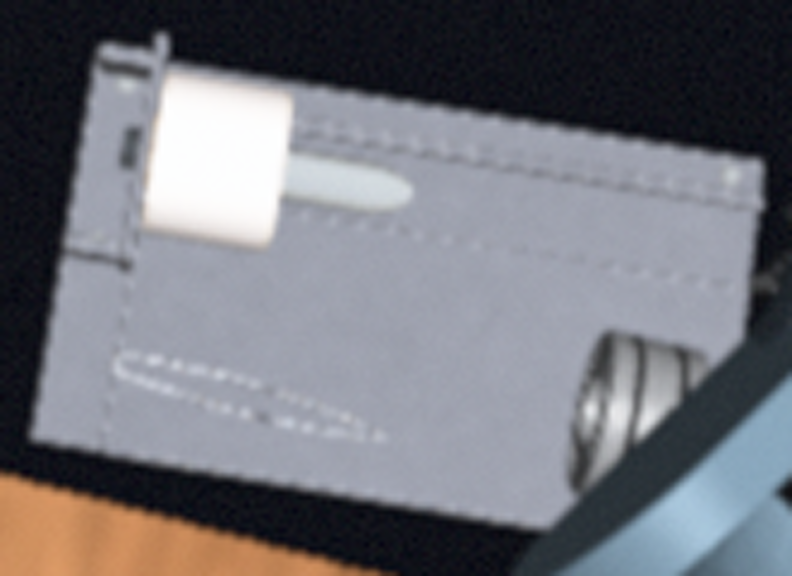

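View pics/l_scenec.png

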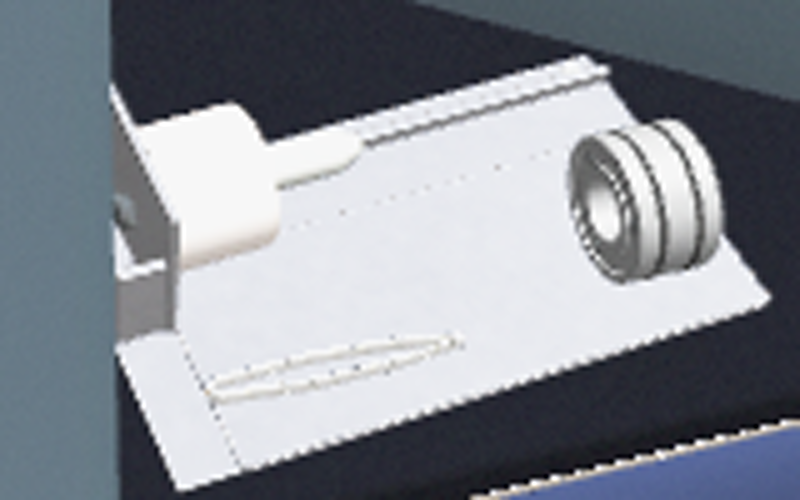

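Run:
```python
from st import *
for u,v in [(220.5,160),(290.5,160)]: print(Wz("wrist",u,v,41))
from fit import px
for u,v in [(293,95),(272,247),(160,72),(145,222)]: print("roll",S(onz("top",px("top",u,v),.039)))
```

```text
[-114.2 -206.4   41. ]
[ -42.8 -206.4   41. ]
roll [ 34.1 -56.8  39. ]
roll [-31.6 -57.8  39. ]
roll [34.6  1.1 39. ]
roll [-30.   -2.9  39. ]
```

>>> send_rows(plan=[[0,0.04,0.002,0,-0.003,0,1],[0,0.08,0.004,0,-0.003,0,1],[0,0.11,0.004,0,-0.003,0,1],[0,0.13,0.004,0,-0.003,0,1],[0,0.15,0.004,0,-0.003,0,1],[0,0.165,0.004,0,-0.003,0,1],[0,0.1734,0.004,0,-0.003,0,1],[0,0.1734,0.004,0,-0.003,0,1]])

```text
time: 10.55
eef_pos: [0.4054, -0.315, 0.0263]
eef_rot: [0.706, -0.704, 0.059, -0.058]
ft_force: [0.5, 0.2, 0.2]
finger_gap: 0.0858
```

```bash
python3 go.py 1 -223 28
python3 - <<'E'
from h import *
cv2.imwrite("pics/m_wrist.png",env.grab_frame("wrist")[:,:,::-1])
E
```

```text
t 10.55 TCP stand x,up,y mm (np.float64(-78.9), np.float64(26.3), np.float64(-217.7)) gap 85.8 F stand x,y,z [0.4 0.3 0.2]
shift [ 0.0798 -0.0019 -0.0057] turn [-0.0023  0.0053 -0.0026]
```

View pics/m_wrist.png

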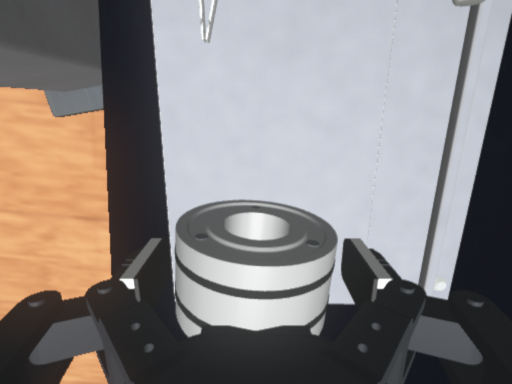

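Straddling the hub, centred at (256,240) in the wrist view. Correcting 5 mm in y and rolling it gently.

>>> send_rows(plan=[[0,-0.002,-0.003,0,0.005,0,1],[0.006,-0.002,-0.005,0,0.005,0,1],[0.012,-0.002,-0.005,0,0.005,0,1],[0.018,-0.002,-0.005,0,0.005,0,1],[0.024,-0.002,-0.005,0,0.005,0,1],[0.03,-0.002,-0.005,0,0.005,0,1],[0.036,-0.002,-0.005,0,0.005,0,1],[0.042,-0.002,-0.005,0,0.005,0,1],[0.048,-0.002,-0.005,0,0.005,0,1],[0.054,-0.002,-0.005,0,0.005,0,1],[0.06,-0.002,-0.005,0,0.005,0,1],[0.066,-0.002,-0.005,0,0.005,0,1]])

```text
time: 11.8
eef_pos: [0.4706, -0.3318, 0.0292]
eef_rot: [0.705, -0.704, 0.061, -0.06]
ft_force: [-0.4, 1.8, -0.3]
finger_gap: 0.0854
```

>>> send_rows(plan=[[0.004,0,0,0,0,0,1],[0.008,0,0,0,0,0,1],[0.011,0,0,0,0,0,1],[0.011,0,0,0,0,0,1]])

```text
time: 12.2
eef_pos: [0.4817, -0.3338, 0.0292]
eef_rot: [0.705, -0.704, 0.061, -0.06]
ft_force: [0.2, -0.2, -0.5]
finger_gap: 0.0852
```

```bash
python3 go.py -1 -223 28
python3 - <<'E'
from h import *
cv2.imwrite("pics/n_wrist.png",env.grab_frame("wrist")[:,:,::-1])
E
```

```text
t 12.2 TCP stand x,up,y mm (np.float64(-0.5), np.float64(29.2), np.float64(-223.1)) gap 85.2 F stand x,y,z [ 0.3 -0.2 -0.5]
shift [-0.0005  0.0012  0.0001] turn [-0.0009  0.0002 -0.001 ]
```

View pics/n_wrist.png

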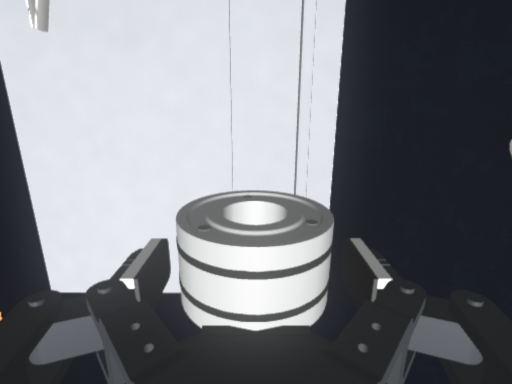

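>>> send_rows(plan=[[-0.0007,0.001,0,0,0,0,1],[-0.0007,0.001,0,0,0,0,0.7],[-0.0007,0.001,0,0,0,0,0.6],[-0.0007,0.001,0,0,0,0,0.6],[-0.0007,0.001,0,0,0,0,0.6],[-0.0007,0.001,0,0,0,0,0.6]], squeeze=25)

```text
time: 12.85
eef_pos: [0.4806, -0.3335, 0.0282]
eef_rot: [0.705, -0.704, 0.061, -0.06]
ft_force: [-1.6, 1.1, 1.9]
finger_gap: 0.0694
```

```bash
python3 go.py -1 -130 28
```

```text
t 12.85 TCP stand x,up,y mm (np.float64(-1.6), np.float64(28.2), np.float64(-223.1)) gap 69.4 F stand x,y,z [-1.7  0.8  1.9]
shift [0.0006 0.0003 0.0931] turn [-0.0011  0.0002 -0.0016]
```

>>> send_rows(plan=[[0.0004,-0.0005,0.005,0,0,0,0.6],[0.0004,-0.0005,0.013,0,0,0,0.6],[0.0004,-0.0005,0.022,0,0,0,0.6],[0.0004,-0.0005,0.031,0,0,0,0.6],[0.0004,-0.0005,0.04,0,0,0,0.6],[0.0004,-0.0005,0.049,0,0,0,0.6],[0.0004,-0.0005,0.058,0,0,0,0.6],[0.0004,-0.0005,0.067,0,0,0,0.6],[0.0004,-0.0005,0.075,0,0,0,0.6],[0.0004,-0.0005,0.08,0,0,0,0.6],[0.0004,-0.0005,0.08,0,0,0,0.6]])

```text
time: 13.95
eef_pos: [0.4947, -0.2541, 0.0287]
eef_rot: [0.705, -0.704, 0.061, -0.06]
ft_force: [-0.1, 0.0, -1.6]
finger_gap: 0.0696
```

```bash
python3 go.py -1 -82 28.5
python3 - <<'E'
from h import *
cv2.imwrite("pics/o_wrist.png",env.grab_frame("wrist")[:,:,::-1])
E
```

```text
t 13.95 TCP stand x,up,y mm (np.float64(-1.2), np.float64(28.7), np.float64(-142.4)) gap 69.6 F stand x,y,z [-0.1  0.  -1.6]
shift [0.0003 0.0003 0.0604] turn [-0.0012  0.001  -0.0018]
```

View pics/o_wrist.png

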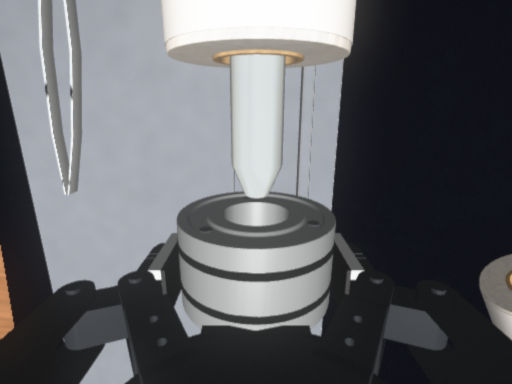

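Nose at (256,193), bore at (256,213): lined up. Sliding on.

>>> send_rows(plan=[[0,0,0.004,0,0.001,0,0.6],[0,0,0.01,0,0.001,0,0.6],[0,0,0.016,0,0.001,0,0.6],[0,0,0.022,0,0.001,0,0.6],[0,0,0.028,0,0.001,0,0.6],[0,0,0.034,0,0.001,0,0.6],[0,0,0.04,0,0.001,0,0.6],[0,0,0.046,0,0.001,0,0.6],[0,0,0.051,0,0.001,0,0.6],[0,0,0.055,0,0.001,0,0.6],[0,0,0.057,0,0.001,0,0.6],[0,0,0.057,0,0.001,0,0.6]])

```text
time: 15.2
eef_pos: [0.5044, -0.1982, 0.0288]
eef_rot: [0.705, -0.704, 0.061, -0.06]
ft_force: [-0.3, -0.0, -0.9]
finger_gap: 0.0695
```

```bash
python3 go.py -1 -76 28.5
python3 - <<'E'
from h import *
cv2.imwrite("pics/p_wrist.png",env.grab_frame("wrist")[:,:,::-1])
E
```

```text
t 15.2 TCP stand x,up,y mm (np.float64(-1.2), np.float64(28.8), np.float64(-85.7)) gap 69.5 F stand x,y,z [-0.3 -0.1 -0.9]
shift [0.0002 0.0003 0.0097] turn [-0.0009 -0.0001 -0.0016]
```

View pics/p_wrist.png

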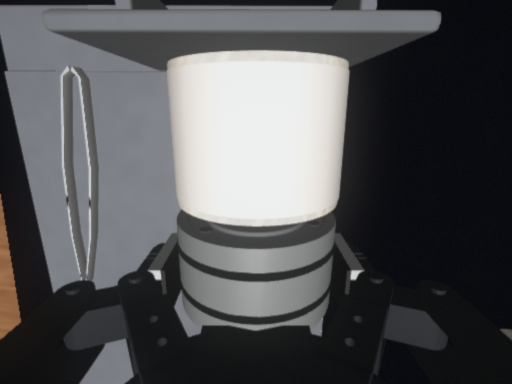

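>>> send_rows(plan=[[0,0,0.002,0,0,0,0.6],[0,0,0.004,0,0,0,0.6],[0,0,0.006,0,0,0,0.6],[0,0,0.008,0,0,0,0.6],[0,0,0.009,0,0,0,0.6]])

```text
time: 15.75
eef_pos: [0.5059, -0.1911, 0.029]
eef_rot: [-0.703, 0.706, -0.06, 0.06]
ft_force: [-2.5, -11.8, -5.5]
finger_gap: 0.0696
```

```bash
python3 go.py -1 -76 28.5
```

```text
t 15.75 TCP stand x,up,y mm (np.float64(-0.9), np.float64(29.0), np.float64(-78.5)) gap 69.6 F stand x,y,z [ -0.5 -12.   -5.5]
shift [-0.0001  0.0005  0.0025] turn [ 0.0033  0.0017 -0.0009]
```

>>> send_rows(plan=[[0,0,0.002,0,0,0,0.6],[0,0,0.0035,0,0,0,0.6],[0,0,0.0035,0,0,0,0.6]])

```text
time: 16.05
eef_pos: [0.5061, -0.1912, 0.0292]
eef_rot: [-0.701, 0.708, -0.06, 0.059]
ft_force: [-4.3, -16.5, -4.8]
finger_gap: 0.0694
```

```bash
python3 go.py -1 -76 28.5
```

```text
t 16.05 TCP stand x,up,y mm (np.float64(-0.8), np.float64(29.2), np.float64(-78.5)) gap 69.4 F stand x,y,z [ -1.5 -17.   -4.8]
shift [-0.0002  0.0006  0.0025] turn [ 0.0103  0.0035 -0.0004]
```

>>> send_rows(plan=[[0,0,0.001,0,0,0,0.6],[0,0,0.0005,0,0,0,1],[0,0,0,0,0,0,1],[0,0,0,0.01,0,0,1],[0,0,0,0.01,0,0,1]])

```text
time: 16.55
eef_pos: [0.5063, -0.1911, 0.0293]
eef_rot: [0.705, -0.705, 0.059, -0.059]
ft_force: [0.3, -0.4, 0.6]
finger_gap: 0.0854
```

```bash
python3 go.py -1 -76 28.5
python3 - <<'E'
from h import *
cv2.imwrite("pics/q_wrist.png",env.grab_frame("wrist")[:,:,::-1])
E
```

```text
t 16.55 TCP stand x,up,y mm (np.float64(-0.6), np.float64(29.3), np.float64(-78.4)) gap 85.4 F stand x,y,z [ 0.4 -0.3  0.6]
shift [-0.0004  0.0008  0.0024] turn [-0.      0.0036 -0.    ]
```

View pics/q_wrist.png

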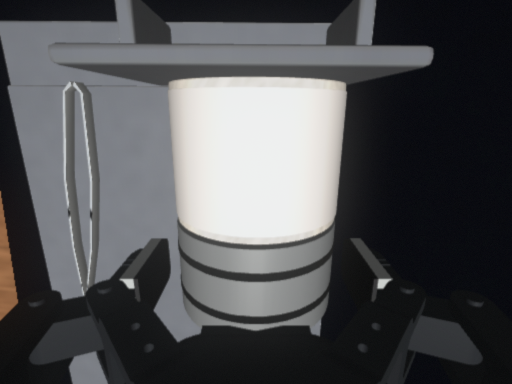

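The hub is up against the roll with the fingers clear of it. Lifting away for the final check.

>>> send_rows(plan=[[0,-0.02,0,0,0,0,1],[0,-0.05,0,0,0,0,1],[0,-0.09,0,0,0,0,1],[0,-0.13,0,0,0,0,1],[0,-0.17,-0.02,0,0,0,1],[-0.03,-0.19,-0.06,0,0,0,1],[-0.06,-0.2,-0.1,0,0,0,1],[-0.08,-0.2,-0.14,0,0,0,1],[-0.09,-0.2,-0.18,0,0,0,1],[-0.09,-0.2,-0.22,0,0,0,1],[-0.09,-0.2,-0.22,0,0,0,1]])

```text
time: 17.7
eef_pos: [0.3794, -0.3966, 0.2297]
eef_rot: [-0.704, 0.705, -0.061, 0.061]
ft_force: [-0.2, 0.8, -0.1]
finger_gap: 0.0853
```

Run:
```python
from h import *
for n in ("wrist","scene","top"): cv2.imwrite(f"pics/r_{n}.png",env.grab_frame(n)[:,:,::-1])
crop("pics/r_top.png","pics/r_topc.png",240,190,405,310,4.8)
crop("pics/r_scene.png","pics/r_scenec.png",240,170,400,270,5)
```

```text
(no output)
```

View pics/r_topc.png

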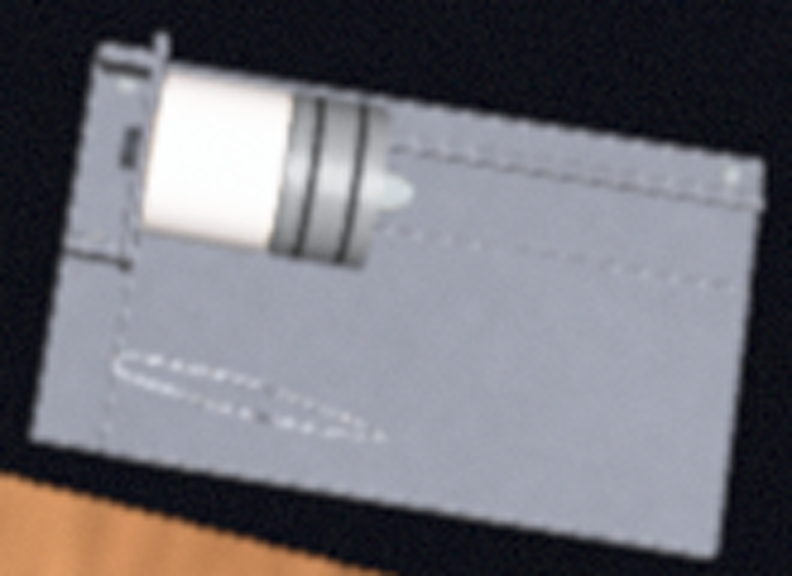

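View pics/r_scene.png

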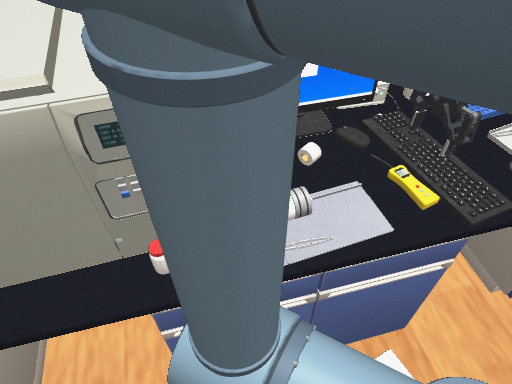

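View pics/r_wrist.png

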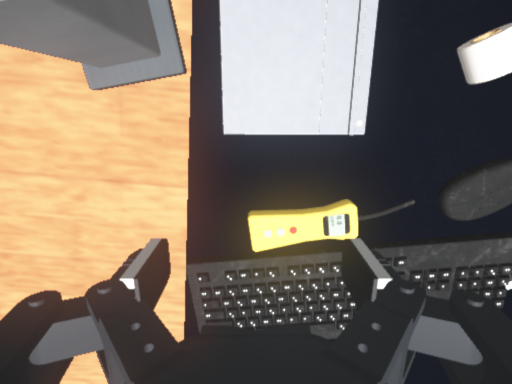

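```bash
python3 - <<'E'
from st import *
from fit import px
for nm,u,v,z in [("hub out t",387,112,39),("hub out b",362,270,39),("joint t",295,95,39),("joint b",270,247,39),("tip",413,192,39),("hub out mid top",380,182,74),("joint mid",285,165,74)]: print(nm,S(onz("top",px("top",u,v),z/1000)))
E
python3 go.py 0 -150 215
```

```text
hub out t [ 33.4 -97.6  39. ]
hub out b [-35.  -96.9  39. ]
joint t [ 34.2 -57.6  39. ]
joint b [-31.8 -56.9  39. ]
tip [   1.2 -113.5   39. ]
hub out mid top [ -0.8 -95.5  74. ]
joint mid [ -0.2 -55.9  74. ]
t 17.85 TCP stand x,up,y mm (np.float64(-89.9), np.float64(229.0), np.float64(-298.2)) gap 85.2 F stand x,y,z [-0.   0.3 -0.2]
shift [0.0905 0.0141 0.1478] turn [-0.0007  0.0035 -0.0005]
```

>>> send_rows(plan=[[0.01,0,0.03,0,0,0,1],[0.03,0,0.06,0,0,0,1],[0.05,0,0.09,0,0,0,1],[0.07,0,0.12,0,0,0,1],[0.09,0.01,0.14,0,0,0,1],[0.09,0.014,0.16,0,0,0,1],[0.09,0.014,0.16,0,0,0,1]])

```text
time: 18.55
eef_pos: [0.4966, -0.2458, 0.214]
eef_rot: [0.706, -0.704, 0.058, -0.057]
ft_force: [-0.3, -0.7, -0.6]
finger_gap: 0.0856
```

Run:
```python
from h import *
cv2.imwrite("pics/s_wrist.png",env.grab_frame("wrist")[:,:,::-1])
crop("pics/s_wrist.png","pics/s_wc.png",170,0,340,140,4.2)
```

```text
(no output)
```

View pics/s_wc.png

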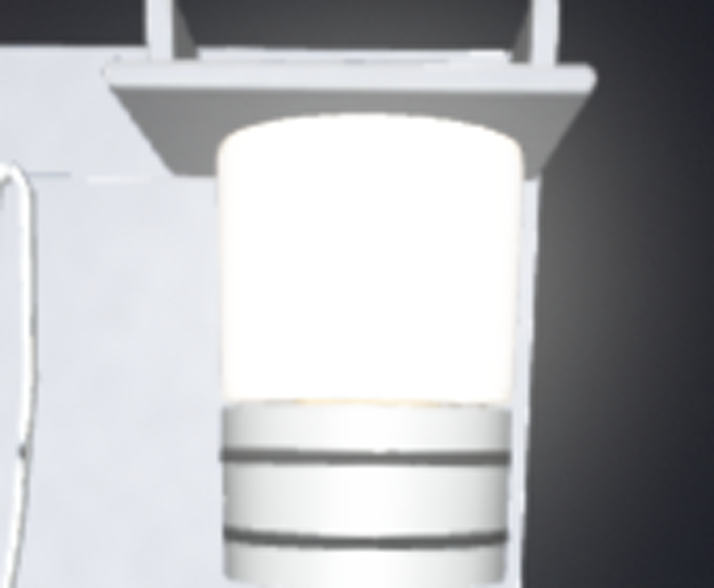

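The crop shows the roll flush against the plate and the hub flush against the roll, both square. Handing in.

Run:
```python
from workcell import env
print(env.job_done(), env.observe()["time"])
```

```text
the job is handed in; nothing more can be done
the job is handed in; nothing more can be done
```

The label roll is home against the end plate and the grey end hub is hard up behind it. Both are released on the spindle, and I handed the job in at about 18.6 s of the 67 s allowed.

- **Method:** I rolled the large label roll back to the lip, gripped it and slid it along the spindle until it met the end plate at about 19 N. I then did the same with the hub, which met the roll at about 17 N.
- **Position checks:** In the last top view the joint between roll and hub is at y ≈ -56 to -58 mm, against -56 nominal. The hub's outer face is at y ≈ -95.5 to -97.6 mm, against -96, with about 16 mm of spindle nose showing. The last wrist close-up shows no gap at either joint.
- **Other things around:** The tweezers look unmoved in the top view. In the last scene view the arm hid the bottle, the beaker and part of the stand, so I did not recheck those. The arm and gripper never worked close to any of the other things.
- **Disagreement:** Positions along the spindle from the wrist camera differed from the stand fit by about 3 to 4 mm. I used contact force for the final seating instead.

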